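# Fetch the vial from behind the reagent bottles

## Task

The amber vial with the black cap stands on the step behind two reagent bottles in the white spill caddy. Lift both bottles out and stand them on the black side mat, then stand the black-capped vial in the middle of the round stirrer, and only then put the bottles back in the caddy, each centred on the pad of its own cap colour (they may have stood on the wrong pads before). Keep bottles and vials upright, and leave the red-capped vial and the beaker where they are.

Things in the scene. Friction and masses are not known exactly. Their poses are not given: they have to be found in the camera images.
- caddy: White two-level spill caddy, fixed, 180 (x) x 220 (y) mm, rim 14 mm high, -x side to the robot (yaw up to 0.25 rad). Origin: centre of its underside. In front, floor 8 mm up with a pad at x -38, y +52 and one at y -52 mm. Behind, a step (top 53 mm up, x 18 to 56 mm) holds a vial at about x +33, y +30 and one at y -30, each between walls 54 mm apart, 40 mm high over the step.
- pad_red: Red rectangular pad, 96 x 98 x 3 mm, fixed on the caddy floor. Origin: centre of its underside (8 mm above the bench), its top is 3 mm higher. Home of the red-capped bottle.
- pad_blue: Light-blue rectangular pad, 96 x 98 x 3 mm, fixed on the caddy floor. Origin: centre of its underside (8 mm above the bench), its top is 3 mm higher. Home of the blue-capped bottle.
- bottle_red: Loose clear bottle with a red cap, about 0.3 to 0.65 kg: 86 mm in diameter, 183 mm high; the fixed cap is 54 mm in diameter, from 159 to 183 mm above the base: grip it by the cap from above. Origin: centre of the base, z up along the bottle. Starts on either pad.
- bottle_blue: Loose clear bottle with a light-blue cap, about 0.28 to 0.6 kg: 72 mm in diameter, 157 mm high; the fixed cap is 54 mm in diameter, from 136 to 157 mm above the base: grip it by the cap from above. Origin: centre of the base, z up along the bottle. Starts on either pad.
- vial_black: Loose amber vial with a BLACK cap, to be fetched: body 28 mm in diameter, 52 mm high, cap 24 mm in diameter up to 62 mm. Origin: centre of the base, z up. It starts in the left or right stall on the step. The walls leave no room to grip it along the caddy's y, and the bottles leave too little along x; with them gone, grip it from above along the caddy's x.
- vial_red: Loose amber vial with a RED cap, same size as the other (28 x 62 mm), 60 mm beside it in the other stall. Origin: centre of the base. To be left where it is.
- side_mat: Black rubber mat, fixed, 240 (x) x 130 (y) x 4 mm, on the left or the right of the caddy; both bottles fit on it one behind the other along its x, e.g. 55 mm either side of its centre. Origin: centre of its underside on the bench.
- stirrer: Round black puck stirrer with a small white dot in the middle, fixed, 88 mm in diameter, 34 mm high, on the other side of the caddy from the mat. Origin: centre of its underside on the bench; the vial stands on its flat top, 34 mm above.
- beaker: Loose empty glass beaker, 52 mm in diameter, 68 mm high, behind the caddy. Bystander. Origin: centre of its base.
Not all that is in view belongs to the job. Leave any pink or purple look-alike of the bottle_red alone. What is shaped like the bottle_blue but purple is not meant.

How it is judged:
By the outcome, as a careful person would: the job done as asked, in the order asked, and still so for the second after the job is handed in, with the robot touching nothing.
It also fails if it takes over 112 s, if anything falls off the work surface, if the arm or the gripper's body presses on something with over 40 N, if the wrist force passes 120 N, or if a joint passes its speed limit or range.

## Robot

A 7-joint arm with a two-finger parallel gripper is mounted at the origin on a cart in front of the work surface, level with it; the furniture and walls round the work are solid. World frame = base frame: x ahead of the robot, y to its left, z up, the work surface at z = 0. Lengths are in mm, angles in rad, forces in N, time in s.
With the tool pointing down it reaches from about 350 to 775 mm from the base axis. Payload 3.1 kg.
Tool frame: the origin (TCP) lies midway between the tips of the shut fingers; the grasp point (between the pads) lies behind it (hold_point_z is the z of the grasp point in the tool frame, in mm); z points along the fingers, y is the line along which they close (so a half turn about z gives the same grasp; the last joint's range is limited). The gripper opens to 85 mm and grips with 20 to 120 N. Pads are 22 mm wide; open, the fingers measure 114 mm over their backs; the gripper's body (76 mm by 85 mm) begins 54 mm behind the grasp point. The pads swing forward as they close: fully open they stand 13 mm farther back than shut.
Start: joints at [1.074, 0.311, 0.014, 1.512, -0.004, 1.319, -0.027], TCP at [241.639, -494.093, 231.304] pointing down, gripper open.
Joint ranges: [-2.7, 2.7], [-0.3, 1.91], [-1.27, 1.3], [0.12, 2.57], [-1.44, 4.58], [0.2, 2.03], [-3.05, 3.05]. Speed limits (rad/s): [2.79, 2.79, 3.14, 3.14, 3.14, 3.14, 3.14].

## Interface

Orientations are given as [roll, pitch, yaw] about the fixed x, y, z axes, in that order (R = Rz(yaw) Ry(pitch) Rx(roll)).
In Python, from plant import observe, grab_frame, finish_job, hold_point_z gives the robot as it stands. The module is installed in compiled form; this text tells all that it offers.
- The arm moves only by the shell command python3 -m inch 'ROWS' [FORCE]. ROWS is JSON, a list of rows, each a list of 7 numbers: the turn, a rotation vector about the tool's x, y, z in rad, then the shift along the tool's x, y, z in mm, then the opening, from 0 (shut) to 1 (fully open). In form: [[ax, ay, az, dx, dy, dz, jaw], ...]. A call has 1 to 20 rows; each row shifts and turns the commanded pose from where the row before left it, along the tool's axes as they then stand; what a row does not reach is not made up. A row lasts 1/12 s, in which the tool goes at most 41.7 mm and 7.16 degrees, less where a joint would pass 70% of its speed; a pose out of reach is approached as far as the arm can. A call is refused whole if a number of a shift passes 41.7 or a number of a turn 0.125, either way. A call with a gripper value outside its range is refused whole. The fingers move at their own pace and stop on an object; FORCE is the grip in N (left out, the last holds). Time passes only in rows, so rows that do not move let the fingers close. It gives the time, the measured TCP pose, the force, the opening and the grip force at its end, in the units of the state.
- observe(): the state, without advancing time (a new reading comes with each control period).
- grab_frame(name): name is "scene" or "side" or "wrist"; returns a dict with "image" (400x640x3 uint8, red, green, blue), "camera_matrix" (3x3 intrinsics, pixels), "R" (3x3) and "t" (3): a world point X has camera coordinates R X + t; the wrist camera has in their place "T_tool_cam" (4x4, takes a point from camera to tool coordinates, whose origin is the TCP and whose axes are the flange's). Camera axes: x right, y down, z forward; pixel columns grow to the right and rows downward; lengths in mm; the calibration is good to about 2 mm. A picture is of the moment at which its call begins: read the wrist's pose just before it. There is no depth.
- finish_job(): hands the job in; it is judged then, once.
The state is a dict: "clock": time; "qpos": joint angles; "qd": joint speeds; "tau": joint torques, N m; "tool_pos": TCP position; "tool_rot": TCP orientation; "contact_force": force on the tool from outside, world axes, zero at the start; "moment": the same for the moment, N m; "opening": opening from 0.0 (shut) to 1.0 (fully open); "grasp_force": force on a finger pad.
Only numpy, scipy, OpenCV 4.12 (cv2) and the standard library are available. Lean on these libraries where they do the work, as an engineer would, in place of code of your own. Each camera call takes 0.05 s, during which the arm holds its last target. There are 200 camera calls.

## Working session

There is one attempt and no reset: what is moved stays moved. The work goes in short steps, Python scripts to look and compute and a shell command to move; the robot and the scene stay as the last step left them, time stands still between calls to the robot, and variables do not carry over. Pictures are saved under pics/ and viewed, at most 14 in all, crops included, and the job is handed in when it is done.

```bash
mkdir -p pics; python3 - <<'E'
from plant import *
import cv2,pickle
o=observe();print(o);print(hold_point_z)
for n in("scene","side"):
    f=grab_frame(n);pickle.dump(f,open(n+".pkl","wb"));cv2.imwrite(f"pics/{n}0.png",f["image"][:,:,::-1]);print(n,f["camera_matrix"],f["R"],f["t"])
E
```

```text
{'clock': 0.0, 'qpos': array([ 1.07430343,  0.31170657,  0.01397689,  1.51304316, -0.00440242,
        1.31921298, -0.02720914]), 'qd': array([-0.00032057,  0.00082665, -0.00069382,  0.00159542,  0.00140334,
       -0.00137857,  0.00078203]), 'tau': array([ 7.73196871e-05, -3.79912341e+01,  1.46144070e-01, -2.30589080e+01,
        1.23517096e-02,  1.39113294e-02, -1.37410062e-06]), 'tool_pos': array([ 241.30064672, -493.43034359,  230.2371417 ]), 'tool_rot': array([-3.13925504e+00,  8.87287956e-05,  4.54874488e-01]), 'contact_force': array([ 0.06253105,  0.34180492, -0.42512966]), 'moment': array([-0.02300963, -0.01921368,  0.01735989]), 'grasp_force': 0.0, 'opening': 1.0013180470258585}
-18.700000000000003
scene [[493.53722546   0.         315.7720749 ]
 [  0.         493.53722546 208.95075237]
 [  0.           0.           1.        ]] [[-0.13417334 -0.99095549 -0.00217439]
 [-0.83214753  0.11386197 -0.54273929]
 [ 0.53807806 -0.07101173 -0.83989841]] [  66.81288691  483.65359969 1023.00358483]
side [[447.50680093   0.         320.80554269]
 [  0.         447.50680093 203.13887025]
 [  0.           0.           1.        ]] [[-0.47647137  0.87918947 -0.00096003]
 [ 0.6939627   0.37541797 -0.61439167]
 [-0.53980627 -0.29340626 -0.78900061]] [ 277.41674819 -336.29394668 1434.59440145]
```

View pics/scene0.png

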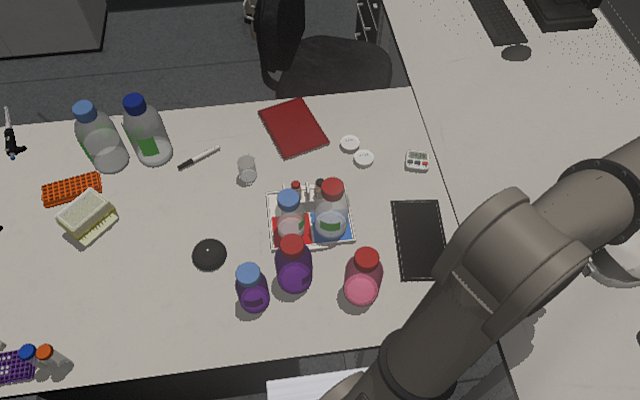

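View pics/side0.png

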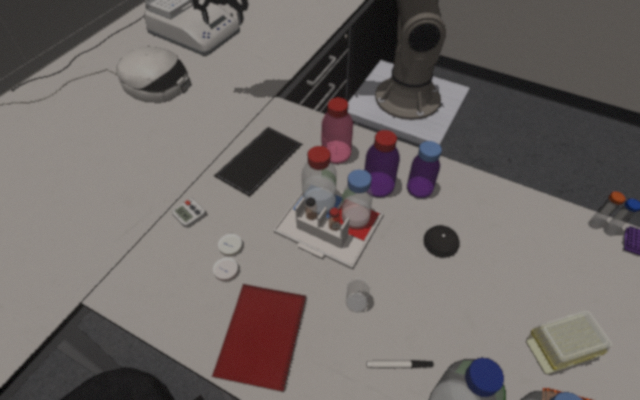

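The clear blue-capped bottle has its cap at (288,200) in the scene view, standing on the red pad. The clear red-capped bottle has its cap at (332,188), on the blue pad, so the two need swapping. The black vial is at about (320,184), behind the red-capped bottle. The mat is to the right at (418,240) and the stirrer to the left at (209,254). Three coloured decoys stand in front: (292,262), (364,270) and (250,285).

```bash
cat >h.py <<'E'
import numpy as np,cv2,pickle
from scipy.spatial.transform import Rotation as Ro
def cam(f,st=None):
    K=f["camera_matrix"]
    if "R" in f: return K,np.array(f["R"]),np.array(f["t"])
    T=np.array(f["T_tool_cam"]);Rw=Ro.from_euler("xyz",st["tool_rot"]).as_matrix()
    Rc=Rw@T[:3,:3];c=Rw@T[:3,3]+st["tool_pos"];return K,Rc.T,-Rc.T@c
def plane(c,uv,z):
    K,R,t=c;d=R.T@np.linalg.inv(K)@np.r_[uv,1];o=-R.T@t;return (o+d*(z-o[2])/d[2])[:2]
def proj(c,X):
    K,R,t=c;p=K@(R@np.asarray(X,float)+t);return p[:2]/p[2]
def blobs(img,kind,amin=15):
    h,s,v=cv2.split(cv2.cvtColor(img,cv2.COLOR_RGB2HSV))
    m={"red":((h<6)|(h>174))&(s>140)&(v>60),"blue":(h>98)&(h<116)&(s>90)&(v>70),"black":(v<60)}[kind].astype(np.uint8)
    n,l,st,ce=cv2.connectedComponentsWithStats(m)
    return [(ce[i].round(1),st[i].tolist()) for i in range(1,n) if st[i,4]>=amin],l
E
python3 - <<'E'
from h import *
Z={"red":(171,),"blue":(146,)}
for n in("scene","side"):
    f=pickle.load(open(n+".pkl","rb"));c=cam(f)
    for k,z in(("red",171),("blue",146),("black",4)):
        for ce,st in blobs(f["image"],k,30)[0]:
            p=plane(c,ce,z)
            if 250<p[0]<900 and abs(p[1])<400: print(n,k,ce,st,p.round(), plane(c,ce,34).round())
    print(n,"camera",(-c[1].T@c[2]).round())
c=cam(pickle.load(open("scene.pkl","rb")))
for nm,uv,z in(("vr",(296,186),115),("vb",(320,183),115),("dot",(208,250),34),("cFL",(272,250),14),("cFR",(354,241),14),("cBL",(267,192),14),("bk",(247,170),34),
 ("matFL",(401,280),4),("matBL",(391,201),4),("matBR",(437,199),4),("matFR",(449,277),4)):print(nm,plane(c,uv,z).round())
E
```

```text
scene red [293.4 126.7] [259, 97, 70, 61, 2341] [727.  27.] [852.  18.]
scene red [330.6 184.7] [322, 178, 22, 16, 224] [533. -41.] [630. -59.]
scene red [295.4 183.3] [292, 181, 8, 6, 34] [549.  42.] [648.  35.]
scene red [296.  239.8] [280, 214, 32, 40, 530] [396.  57.] [473.  54.]
scene red [274.1 224.2] [272, 217, 5, 19, 52] [442. 102.] [526. 104.]
scene red [366.6 257. ] [355, 247, 24, 21, 398] [333. -89.] [ 401. -114.]
scene blue [288. 197.] [278, 189, 21, 17, 224] [529.  63.] [606.  60.]
scene blue [312.5 218. ] [311, 213, 4, 13, 30] [462.  12.] [531.   4.]
scene blue [338.5 235. ] [315, 220, 37, 23, 158] [409. -41.] [472. -55.]
scene blue [247.5 272.6] [236, 263, 24, 21, 376] [343. 170.] [398. 180.]
scene black [185.5 163.8] [178, 159, 16, 11, 65] [781. 339.] [756. 332.]
scene black [209.6 257.3] [192, 239, 35, 32, 469] [469. 276.] [453. 271.]
scene black [487.9 303.4] [461, 248, 54, 138, 1150] [ 254. -384.] [ 243. -371.]
scene camera [-139.   84. 1122.]
side red [337.2 106.5] [328, 97, 19, 20, 306] [327. -90.] [ 179. -162.]
side red [385.  140.2] [376, 131, 21, 20, 331] [382
[... 410 characters left out ...]
128, 85, 68, 2605] [ 462. -267.] [ 484. -248.]
side black [381.4 160.7] [366, 146, 32, 36, 334] [295.  39.] [322.  47.]
side black [415.2 166.9] [410, 156, 12, 22, 116] [272. 131.] [300. 136.]
side black [434.3 171.6] [430, 161, 9, 24, 109] [263. 184.] [292. 187.]
side black [310.  201.9] [306, 198, 9, 8, 52] [519. -66.] [540. -54.]
side black [441.1 241.3] [424, 226, 35, 31, 808] [473. 276.] [495. 277.]
side black [421.3 363.6] [412, 361, 21, 6, 100] [777. 339.] [788. 337.]
side camera [1140.  303.  926.]
vr [581.  39.]
vb [582. -22.]
dot [474. 274.]
cFL [463. 117.]
cFR [460. -94.]
cBL [643. 115.]
bk [711. 163.]
matFL [ 342. -191.]
matBL [ 575. -217.]
matBR [ 564. -343.]
matFR [ 334. -310.]
```

```bash
python3 -m inch '[[0,0,-0.112,0,0,-17,1],[0,0,-0.112,0,0,-17,1],[0,0,-0.112,0,0,-17,1],[0,0,-0.112,0,0,-17,1],[0,0,-0.112,0,0,-17,1],[0,0,-0.112,0,0,-17,1],[0,0,-0.112,0,0,-17,1],[0,0,-0.112,0,0,-17,1],[0,0,-0.112,0,0,-17,1],[0,0,-0.108,0,0,-17,1]]' 60
python3 - <<'E'
from plant import *
import cv2
f=grab_frame("wrist");print(f["T_tool_cam"],f["camera_matrix"])
E
```

```text
clock: 0.93
tool_pos: [241.4, -493.8, 401.6]
tool_rot: [-3.141, -0.001, 1.576]
contact_force: [-0.6, -1.1, -1.0]
opening: 1.006
grasp_force: 0.0
[[ 5.30760966e-04 -9.50961900e-01 -3.09307588e-01  7.94921907e+01]
 [ 9.99999172e-01  1.42210961e-04  1.27873785e-03 -7.94773215e-01]
 [-1.17204405e-03 -3.09308011e-01  9.50961188e-01 -1.43781834e+02]
 [ 0.00000000e+00  0.00000000e+00  0.00000000e+00  1.00000000e+00]] [[330.1688241    0.         319.90223271]
 [  0.         330.1688241  200.8686521 ]
 [  0.           0.           1.        ]]
```

```bash
python3 -m inch '[[0,0,0,33,16,0,1],[0,0,0,33,16,0,1],[0,0,0,33,16,0,1],[0,0,0,33,16,0,1],[0,0,0,33,16,0,1],[0,0,0,33,16,0,1],[0,0,0,33,16,0,1],[0,0,0,33,16,0,1],[0,0,0,33,16,0,1],[0,0,0,33,16,0,1],[0,0,0,33,16,0,1],[0,0,0,33,16,0,1],[0,0,0,33,16,0,1],[0,0,0,33,16,0,1],[0,0,0,33,16,0,1],[0,0,0,33,16,0,1],[0,0,0,0,0,0,1],[0,0,0,0,0,0,1],[0,0,0,0,0,0,1]]'
python3 - <<'E'
from plant import *
import cv2,pickle
s=observe();f=grab_frame("wrist");pickle.dump((f,s),open("w1.pkl","wb"));cv2.imwrite("pics/w1.png",f["image"][:,:,::-1]);print(s["tool_pos"],s["tool_rot"],s["qpos"])
E
```

```text
clock: 2.57
tool_pos: [497.4, 33.2, 400.5]
tool_rot: [-3.14, 0.001, 1.57]
contact_force: [0.1, 0.1, 0.0]
opening: 0.998
grasp_force: 0.0
[497.36923974  33.20302908 400.47899555] [-3.14001777e+00  1.06001981e-03  1.56961419e+00] [ 0.39134909  0.22786552 -0.64156245  1.2540457   0.13749383  1.70439755
 -0.22070235]
```

View pics/w1.png

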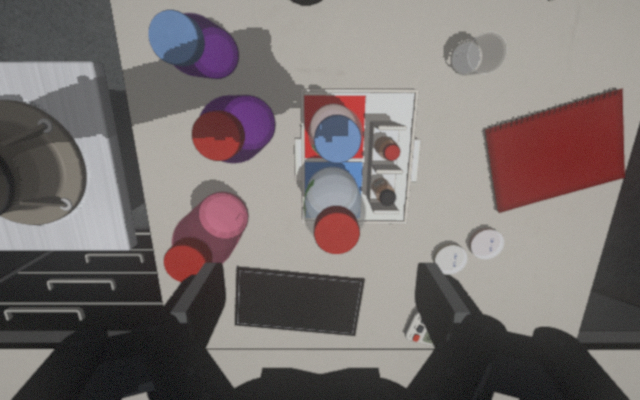

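```bash
python3 - <<'E'
from h import *
f,s=pickle.load(open("w1.pkl","rb"));c=cam(f,s)
for k,z in(("red",183),("blue",157),("black",115)):
    b,l=blobs(f["image"],k,60)
    for ce,st in b:
        if 130<ce[0]<520 and ce[1]<345: print(k,ce,st,"z",z,plane(c,ce,z).round(1),"z115",plane(c,ce,113).round(1),"z11",plane(c,ce,11).round(1),"z4",plane(c,ce,4).round(1))
print("cam",(-c[1].T@c[2]).round())
img=f["image"]; h,sa,v=cv2.split(cv2.cvtColor(img,cv2.COLOR_RGB2HSV))
def rect(m,z,box):
    x0,y0,x1,y1=box;q=np.zeros_like(m,np.uint8);q[y0:y1,x0:x1]=m[y0:y1,x0:x1]
    cs,_=cv2.findContours(q,cv2.RETR_EXTERNAL,cv2.CHAIN_APPROX_NONE);k=max(cs,key=cv2.contourArea)
    P=np.array([plane(c,p[0].astype(float),z) for p in k],np.float32);return cv2.minAreaRect(P)
m=(v<75).astype(np.uint8)
print("mat",rect(m,4,(230,262,370,340)))
m=((v>185)&(sa<25)).astype(np.uint8);m=cv2.morphologyEx(m,cv2.MORPH_CLOSE,np.ones((5,5)))
print("caddy corners",[plane(c,p,14).round(1).tolist() for p in((302,91),(417,91),(406,221),(302,219))])
x=cv2.resize(img[75:265,280:440],None,fx=4,fy=3.1,interpolation=cv2.INTER_CUBIC);cv2.imwrite("pics/w1c.png",x[:,:,::-1])
E
```

```text
red [354.2 105.3] [335, 96, 30, 31, 375] z 183 [532.8 100.6] z115 [539.8  98.2] z11 [549.9  94.8] z4 [550.6  94.6]
red [308.6 146.8] [305, 130, 12, 28, 147] z 183 [484.4  57.1] z115 [481.9  46.3] z11 [478.4  30.5] z4 [478.2  29.4]
red [216.6 146.9] [193, 136, 47, 24, 786] z 183 [383.8  57. ] z115 [361.9  46.2] z11 [330.   30.5] z4 [327.8  29.4]
red [391.7 152.2] [386, 146, 13, 13, 134] z 183 [575.5  51.1] z115 [590.8  39.1] z11 [613.   21.7] z4 [614.5  20.5]
red [336.5 232.7] [315, 213, 44, 40, 1357] z 183 [516.4 -44.8] z115 [520.1 -75.4] z11 [ 525.6 -119.9] z4 [ 526. -123.]
red [183.3 261.5] [165, 245, 41, 37, 1047] z 183 [329.4 -83.1] z115 [ 296.9 -121. ] z11 [ 249.6 -176.3] z4 [ 246.4 -180.1]
blue [170.7  31.7] [150, 11, 48, 47, 1463] z 157 [339.1 174.6] z115 [321.1 181.7] z11 [279.6 197.9] z4 [276.7 199.1]
blue [338.6 153.7] [306, 121, 56, 68, 1508] z 157 [518.7  44.9] z115 [521.2  37.2] z11 [527.   19.3] z4 [527.4  18.1]
black [305.8   1.2] [293, 0, 27, 5, 83] z 115 [480.7 212.6] z115 [480.6 213.1] z11 [476.8 236.8] z4 [476.5 238.4]
black [143.5 241.8] [134, 236, 18, 12, 166] z 115 [245.1 -88.5] z115 [244.  -89.4] z11 [ 184.1 -137.3] z4 [ 180.  -140.6]
black [293.5 302.7] [236, 273, 121, 60, 5229] z 115 [ 456.4 -190.1] z115 [ 456.2 -191.5] z11 [ 446.6 -263.5] z4 [ 445.9 -268.5]
cam [497. 113. 544.]
mat ((453.6749267578125, -266.90301513671875), (126.73065185546875, 235.35459899902344), 83.71389770507812)
caddy corners [[469.4, 115.9], [644.6, 115.8], [644.9, -96.8], [465.8, -93.0]]
```

View pics/w1c.png

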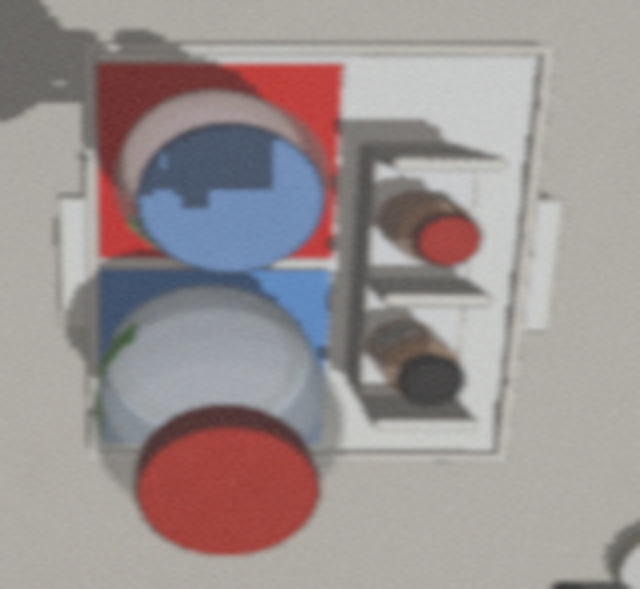

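```bash
python3 - <<'E'
from h import *
f,s=pickle.load(open("w1.pkl","rb"));c=cam(f,s)
def P(x,y,z):return plane(c,(280+x/4,75+y/3.1),z).round(1)
for n,x,y,z in(("bcap",231,197,157+11),("rcap",228,492,183+11),("vr",447,240,115),("vb",431,381,115),
 ("red pad",97,64,11),("",343,64,11),("",333,258,11),("",97,258,11),("blue",98,268,11),("",329,268,11),("",322,442,11),("",97,445,11),
 ("rim",90,47,14),("",549,47,14),("",500,457,14),("",88,452,14)):print(n,P(x,y,z))
E
```

```text
bcap [516.9  64. ]
rcap [516.4 -41.3]
vr [590.4  39.2]
vb [589.1 -23. ]
red pad [472.6 109.1]
 [567.2 109.1]
 [567.3  11.9]
 [471.1  11.9]
blue [471.4   6.6]
 [565.8   6.6]
 [566.7 -91.6]
 [469.5 -93.3]
rim [470.2 117.1]
 [644.9 117. ]
 [643.4 -99.4]
 [465.7 -96.3]
```

```bash
python3 -m inch '[[0,0,0,-18.6,4.8,20,1],[0,0,0,-18.6,4.8,20,1],[0,0,0,-18.6,4.8,20,1],[0,0,0,-18.6,4.8,20,1],[0,0,0,0,0,27,1],[0,0,0,0,0,27,1],[0,0,0,0,0,27,1],[0,0,0,0,0,27,1],[0,0,0,0,0,27,1],[0,0,0,0,0,17,1],[0,0,0,0,0,10,1],[0,0,0,0,0,0,1],[0,0,0,0,0,0,1],[0,0,0,0,0,0,0],[0,0,0,0,0,0,0],[0,0,0,0,0,0,0],[0,0,0,0,0,0,0],[0,0,0,0,0,0,0],[0,0,0,0,0,0,0],[0,0,0,0,0,0,0]]' 70
```

```text
clock: 4.28
tool_pos: [517.7, -40.4, 161.3]
tool_rot: [3.139, 0.001, 1.571]
contact_force: [-2.5, 0.3, 4.9]
opening: 0.599
grasp_force: 71.8
```

```bash
python3 -m inch '[[0,0,0,0,0,-8,0],[0,0,0,0,0,-16,0],[0,0,0,0,0,-18,0],[0,0,0,0,0,-18,0],[0,0,0,-15,-0.7,0,0],[0,0,0,-27,-1,0,0],[0,0,0,-30,-1,0,0],[0,0,0,-30,-1,0,0],[0,0,0,-30,-1,0,0],[0,0,0,-30,-1,0,0],[0,0,0,-30,-1,0,0],[0,0,0,-26,-1,0,0],[0,0,0,-14,0,0,0],[0,0,0,0,0,20,0],[0,0,0,0,0,20,0],[0,0,0,0,0,8,0],[0,0,0,0,0,0,0],[0,0,0,0,0,0,0],[0,0,0,0,0,0,0]]'
python3 - <<'E'
from plant import *
import cv2
print(observe()["opening"],observe()["contact_force"])
f=grab_frame("scene");cv2.imwrite("pics/s2.png",f["image"][130:330,200:500,::-1])
E
```

```text
clock: 5.87
tool_pos: [510.2, -272.1, 172.5]
tool_rot: [3.139, 0.001, 1.572]
contact_force: [0.1, 0.6, -5.0]
opening: 0.599
grasp_force: 73.0
0.5991474968097319 [ 0.14165309  0.57011825 -4.9763025 ]
```

View pics/s2.png

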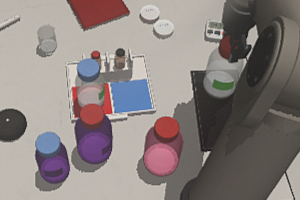

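The scene crop shows the red-capped bottle held upright over the mat. Now I lower it gently.

```bash
python3 -m inch '[[0,0,0,0,0,8,0],[0,0,0,0,0,5,0],[0,0,0,0,0,2,0],[0,0,0,0,0,1.5,0],[0,0,0,0,0,1,0],[0,0,0,0,0,0,0],[0,0,0,0,0,0,0]]'
```

```text
clock: 6.5
tool_pos: [508.6, -272.7, 154.5]
tool_rot: [-3.141, 0.001, 1.57]
contact_force: [-3.5, 0.9, 2.0]
opening: 0.602
grasp_force: 74.4
```

```bash
python3 -m inch '[[0,0,0,0,0,0,1],[0,0,0,0,0,0,1],[0,0,0,0,0,0,1],[0,0,0,0,0,0,1],[0,0,0,0,0,0,1],[0,0,0,0,0,-15,1],[0,0,0,0,0,-30,1],[0,0,0,0,0,-30,1],[0,0,0,30,1,0,1],[0,0,0,30,1,0,1],[0,0,0,30,1,0,1],[0,0,0,30,1,0,1],[0,0,0,30,1,0,1],[0,0,0,30,1,0,1],[0,0,0,30,1,0,1],[0,0,0,30,1,0,1],[0,0,0,30,0,0,1],[0,0,0,30,0,0,1],[0,0,0,0,0,0,1],[0,0,0,0,0,0,1]]'
python3 - <<'E'
from plant import *
from h import *
s=observe();f=grab_frame("wrist");pickle.dump((f,s),open("w2.pkl","wb"));cv2.imwrite("pics/w2.png",f["image"][:,:,::-1])
E
```

```text
clock: 8.17
tool_pos: [517.1, 30.5, 229.2]
tool_rot: [3.14, -0.001, 1.577]
contact_force: [0.6, -0.2, -0.1]
opening: 1.0
grasp_force: 0.0
```

View pics/w2.png

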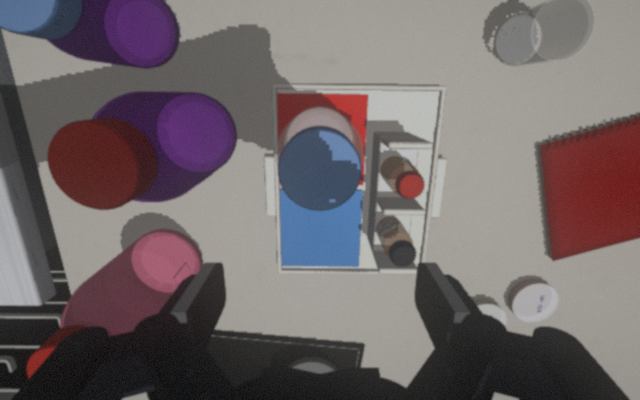

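```bash
python3 - <<'E'
from h import *
f,s=pickle.load(open("w2.pkl","rb"));c=cam(f,s)
for n,uv,z in(("bcap",(320,168),168),("vb",(402,254),115),("vr",(410,186),115),("rim",(275,87),14),("",(444,87),14),("",(416,271),14),("",(281,271),14)):print(n,plane(c,uv,z).round(1))
m=blobs(f["image"],"blue",300)
l=m[1]
for i in np.unique(l)[1:]:
    q=(l==i).astype(np.uint8)
    if q.sum()<2000: continue
    if True:
        k=max(cv2.findContours(q,0,1)[0],key=cv2.contourArea);print(cv2.boundingRect(k),cv2.minAreaRect(np.array([plane(c,p[0]*1.,11) for p in k],np.float32)))
E
```

```text
bcap [516.5  65.2]
vb [588.3 -21.9]
vr [589.7  39.2]
rim [470.3 116.2]
 [644.2 117.3]
 [635.9 -96.6]
 [470.1 -97.4]
(280, 169, 83, 97) ((517.9588623046875, -30.697479248046875), (120.63265991210938, 94.31095886230469), 89.03065490722656)
```

```bash
python3 -m inch '[[0,0,0,17,0,0,1],[0,0,0,17,0,0,1],[0,0,0,0,0,25,1],[0,0,0,0,0,25,1],[0,0,0,0,0,25,1],[0,0,0,0,0,15,1],[0,0,0,0,0,7,1],[0,0,0,0,0,0,1],[0,0,0,0,0,0,1],[0,0,0,0,0,0,0],[0,0,0,0,0,0,0],[0,0,0,0,0,0,0],[0,0,0,0,0,0,0],[0,0,0,0,0,0,0],[0,0,0,0,0,0,0],[0,0,0,0,0,0,0]]'
```

```text
clock: 9.55
tool_pos: [518.1, 61.8, 133.6]
tool_rot: [3.139, 0.0, 1.571]
contact_force: [-0.6, 0.1, 5.3]
opening: 0.598
grasp_force: 72.4
```

```bash
python3 -m inch '[[0,0,0,0,0,-8,0],[0,0,0,0,0,-16,0],[0,0,0,0,0,-18,0],[0,0,0,0,0,-18,0],[0,0,0,-16,-6,0,0],[0,0,0,-27,-10,0,0],[0,0,0,-33,-12.5,0,0],[0,0,0,-33,-12.5,0,0],[0,0,0,-33,-12.5,0,0],[0,0,0,-33,-12.5,0,0],[0,0,0,-33,-12.5,0,0],[0,0,0,-33,-12.5,0,0],[0,0,0,-33,-12.5,0,0],[0,0,0,-29,-11,0,0],[0,0,0,-19,-6.5,0,0],[0,0,0,0,0,20,0],[0,0,0,0,0,20,0],[0,0,0,0,0,8,0],[0,0,0,0,0,0,0],[0,0,0,0,0,0,0]]'
```

```text
clock: 11.22
tool_pos: [396.0, -259.8, 143.7]
tool_rot: [-3.141, -0.001, 1.572]
contact_force: [0.8, -0.9, -3.0]
opening: 0.598
grasp_force: 73.6
```

Target is z ≈ 126.6.

```bash
python3 -m inch '[[0,0,0,0,0,8,0],[0,0,0,0,0,5,0],[0,0,0,0,0,2,0],[0,0,0,0,0,1.5,0],[0,0,0,0,0,1,0],[0,0,0,0,0,0,0],[0,0,0,0,0,0,0]]'
```

```text
clock: 11.8
tool_pos: [396.2, -260.6, 126.7]
tool_rot: [3.141, 0.0, 1.571]
contact_force: [-1.1, -0.4, -1.7]
opening: 0.594
grasp_force: 73.9
```

```bash
python3 -m inch '[[0,0,0,0,0,1,0],[0,0,0,0,0,0,0],[0,0,0,0,0,0,1],[0,0,0,0,0,0,1],[0,0,0,0,0,0,1],[0,0,0,0,0,0,1],[0,0,0,0,0,0,1],[0,0,0,0,0,-15,1],[0,0,0,0,0,-30,1],[0,0,0,0,0,-35,1],[0,0,0,0,0,-20,1],[0,0,0,30,24,0,1],[0,0,0,30,24,0,1],[0,0,0,30,24,0,1],[0,0,0,30,24,0,1],[0,0,0,30,24,0,1],[0,0,0,30,24,0,1],[0,0,0,30,24,0,1],[0,0,0,28,24,0,1],[0,0,0,0,0,0,1]]'
python3 -m inch '[[0,0,0,0,0,0,1],[0,0,0,0,0,0,1]]'
python3 - <<'E'
from plant import *
from h import *
s=observe();f=grab_frame("wrist");pickle.dump((f,s),open("w3.pkl","wb"));cv2.imwrite("pics/w3.png",f["image"][:,:,::-1])
E
```

```text
clock: 13.47
tool_pos: [591.1, -12.0, 224.7]
tool_rot: [3.139, -0.009, 1.583]
contact_force: [-0.1, 1.9, 0.2]
opening: 0.997
grasp_force: 0.0
clock: 13.63
tool_pos: [587.9, -22.9, 224.8]
tool_rot: [-3.141, 0.001, 1.571]
contact_force: [0.7, -0.3, -1.1]
opening: 1.003
grasp_force: 0.0
```

View pics/w3.png

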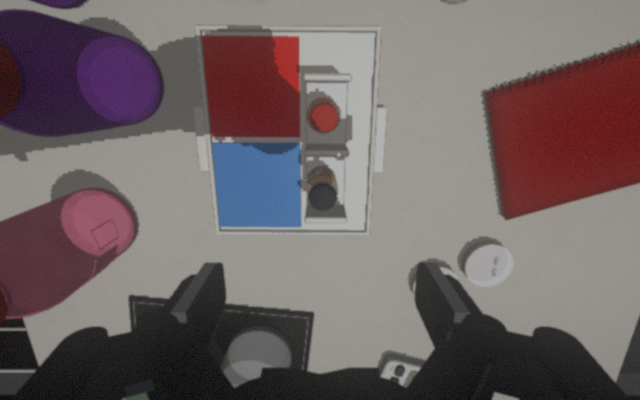

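```bash
python3 - <<'E'
from h import *
f,s=pickle.load(open("w3.pkl","rb"));c=cam(f,s)
for n,uv,z in(("vb",(322,195.5),115),("vr",(324.5,117),115)):print(n,plane(c,uv,z).round(1))
h,sa,v=cv2.split(cv2.cvtColor(f["image"],cv2.COLOR_RGB2HSV))
for n,m in(("red",((h<8)|(h>172))&(sa>130)),("blue",(h>98)&(h<118)&(sa>90))):
    q=np.zeros(m.shape,np.uint8);q[30:232,195:304]=m[30:232,195:304]
    k=max(cv2.findContours(q,0,1)[0],key=cv2.contourArea);print(n,cv2.boundingRect(k),cv2.minAreaRect(np.array([plane(c,p[0]*1.,11) for p in k],np.float32)))
E
```

```text
vb [589.1 -21.4]
vr [590.8  39.8]
red (203, 37, 96, 99) ((518.06591796875, 61.58802795410156), (94.1790542602539, 94.87995910644531), 0.04221946746110916)
blue (212, 143, 89, 84) ((517.5269775390625, -42.54718017578125), (96.41059875488281, 94.12088012695312), 89.72865295410156)
```

```bash
python3 -m inch '[[0,0,0,1,1,25,1],[0,0,0,0,0,30,1],[0,0,0,0,0,30,1],[0,0,0,0,0,30,1],[0,0,0,0,0,25,1],[0,0,0,0,0,10,1],[0,0,0,0,0,4,1],[0,0,0,0,0,0,1],[0,0,0,0,0,0,1],[0,0,0,0,0,0,0],[0,0,0,0,0,0,0],[0,0,0,0,0,0,0],[0,0,0,0,0,0,0],[0,0,0,0,0,0,0],[0,0,0,0,0,0,0],[0,0,0,0,0,0,0],[0,0,0,0,0,0,0],[0,0,0,0,0,0,0],[0,0,0,0,0,0,0]]' 35
```

```text
clock: 15.27
tool_pos: [589.5, -21.4, 71.8]
tool_rot: [3.141, 0.0, 1.571]
contact_force: [0.2, -1.0, 4.4]
opening: 0.308
grasp_force: 34.8
```

```bash
python3 -m inch '[[0,0,0,0,0,-10,0],[0,0,0,0,0,-25,0],[0,0,0,0,0,-30,0],[0,0,0,0,0,-30,0],[0,0,0,0,0,-15,0],[0,0,0,20,-9,0,0],[0,0,0,30,-15,0,0],[0,0,0,30,-15,0,0],[0,0,0,30,-15,0,0],[0,0,0,30,-15,0,0],[0,0,0,30,-15,0,0],[0,0,0,30,-15,0,0],[0,0,0,30,-15,0,0],[0,0,0,0,0,0,0],[0,0,0,0,0,0,0],[0,0,0,0,0,0,0]]'
python3 - <<'E'
from plant import *
from h import *
s=observe();f=grab_frame("wrist");pickle.dump((f,s),open("w4.pkl","wb"));cv2.imwrite("pics/w4.png",f["image"][:,:,::-1])
E
```

```text
clock: 16.6
tool_pos: [475.2, 207.9, 181.1]
tool_rot: [-3.142, 0.001, 1.571]
contact_force: [0.3, -0.3, 0.9]
opening: 0.306
grasp_force: 34.5
```

View pics/w4.png

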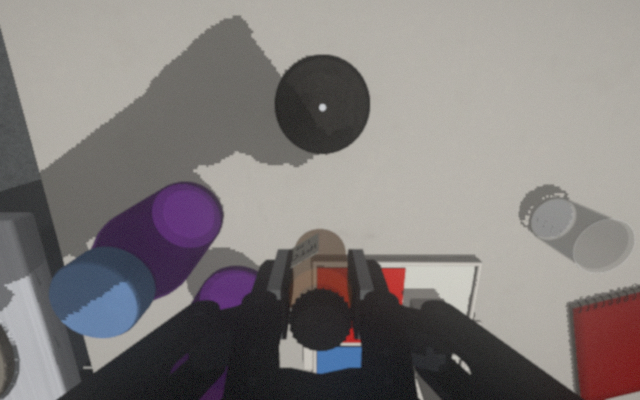

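```bash
python3 - <<'E'
from h import *
f,s=pickle.load(open("w4.pkl","rb"));c=cam(f,s)
print(plane(c,(322.5,107),34),plane(c,(320.5,318),224.3),s["tool_pos"])
E
```

```text
[476.90094425 276.26175127] [474.7550672  210.05662362] [475.17351349 207.85892676 181.12954121]
```

```bash
python3 -m inch '[[0,0,0,17,0.5,0,0],[0,0,0,25,0.6,0,0],[0,0,0,25.5,0.6,0,0],[0,0,0,0,0,20,0],[0,0,0,0,0,30,0],[0,0,0,0,0,30,0],[0,0,0,0,0,25,0],[0,0,0,0,0,12,0],[0,0,0,0,0,5,0],[0,0,0,0,0,2,0],[0,0,0,0,0,0,0],[0,0,0,0,0,0,0]]'
```

```text
clock: 17.65
tool_pos: [478.1, 276.7, 58.9]
tool_rot: [3.139, -0.002, 1.57]
contact_force: [0.4, 0.2, -0.2]
opening: 0.309
grasp_force: 34.5
```

```bash
python3 -m inch '[[0,0,0,-0.5,-0.5,2,0],[0,0,0,0,0,1.5,0],[0,0,0,0,0,1,0],[0,0,0,0,0,0.5,0],[0,0,0,0,0,0,0],[0,0,0,0,0,0,0]]'
```

```text
clock: 18.15
tool_pos: [476.4, 275.6, 52.4]
tool_rot: [3.141, 0.0, 1.571]
contact_force: [-1.4, -0.4, -0.2]
opening: 0.306
grasp_force: 34.6
```

```bash
python3 -m inch '[[0,0,0,0,0,0.7,0],[0,0,0,0,0,0,0],[0,0,0,0,0,0,0.5],[0,0,0,0,0,0,0.5],[0,0,0,0,0,0,0.8],[0,0,0,0,0,0,1],[0,0,0,0,0,0,1],[0,0,0,0,0,0,1],[0,0,0,0,0,-12,1],[0,0,0,0,0,-30,1],[0,0,0,0,0,-40,1],[0,0,0,0,0,-40,1],[0,0,0,0,0,-40,1],[0,0,0,-25,0,0,1],[0,0,0,-40,0,0,1],[0,0,0,-35,0,0,1],[0,0,0,0,0,0,1],[0,0,0,0,0,0,1],[0,0,0,0,0,0,1]]'
python3 - <<'E'
from plant import *
from h import *
s=observe();f=grab_frame("wrist");pickle.dump((f,s),open("w5.pkl","wb"));cv2.imwrite("pics/w5.png",f["image"][:,:,::-1])
E
```

```text
clock: 19.73
tool_pos: [476.2, 176.2, 214.4]
tool_rot: [3.141, -0.001, 1.571]
contact_force: [-0.4, 0.1, 0.2]
opening: 1.0
grasp_force: 0.0
```

View pics/w5.png

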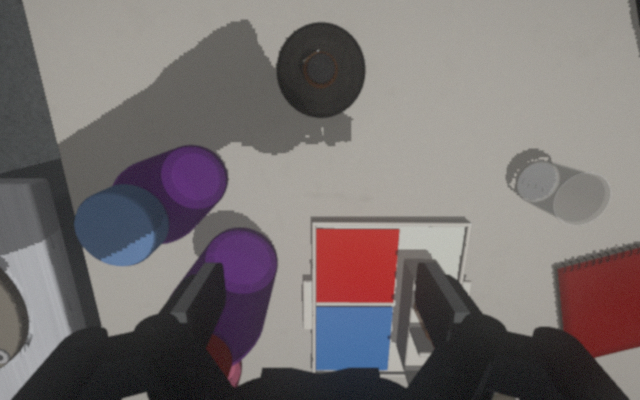

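The vial's cap at (320,70) sits on the puck's centre at (321,70), so it is standing in the middle. Next is the red-capped bottle.

```bash
python3 - <<'E'
from h import *
f,s=pickle.load(open("w5.pkl","rb"));c=cam(f,s);print(plane(c,(320.5,69.5),96))
E
python3 -m inch '[[0,0,0,-29,2,0,1],[0,0,0,-30,2,0,1],[0,0,0,-30,2,0,1],[0,0,0,-30,2,0,1],[0,0,0,-30,2,0,1],[0,0,0,-30,2,0,1],[0,0,0,-30,2,0,1],[0,0,0,-30,2,0,1],[0,0,0,-30,2,0,1],[0,0,0,-30,2,0,1],[0,0,0,-30,2,0,1],[0,0,0,-30,2,0,1],[0,0,0,-30,3,0,1],[0,0,0,-30,3,0,1],[0,0,0,-30,3,0,1],[0,0,0,0,0,0,1],[0,0,0,0,0,0,1],[0,0,0,0,0,0,1]]'
```

```text
[476.25162833 272.64994859]
clock: 21.28
tool_pos: [510.5, -270.9, 213.4]
tool_rot: [3.141, -0.002, 1.574]
contact_force: [0.5, 0.0, 0.2]
opening: 0.999
grasp_force: 0.0
```

```bash
python3 -m inch '[[0,0,0,-1.8,-1.8,15,1],[0,0,0,0,0,20,1],[0,0,0,0,0,15,1],[0,0,0,0,0,9,1],[0,0,0,0,0,0,1],[0,0,0,0,0,0,1],[0,0,0,0,0,0,0],[0,0,0,0,0,0,0],[0,0,0,0,0,0,0],[0,0,0,0,0,0,0],[0,0,0,0,0,0,0],[0,0,0,0,0,0,0],[0,0,0,0,0,0,0]]' 70
python3 -m inch '[[0,0,0,0,0,-8,0],[0,0,0,0,0,-16,0],[0,0,0,0,0,-18,0],[0,0,0,0,0,-18,0],[0,0,0,0,0,0,0],[0,0,0,0,0,0,0]]'
python3 - <<'E'
from plant import *
from h import *
s=observe();f=grab_frame("wrist");pickle.dump((f,s),open("w6.pkl","wb"));cv2.imwrite("pics/w6.png",f["image"][:,:,::-1])
E
```

```text
clock: 22.37
tool_pos: [508.3, -276.0, 156.4]
tool_rot: [3.139, 0.002, 1.57]
contact_force: [-1.7, -0.3, 6.7]
opening: 0.6
grasp_force: 74.1
clock: 22.87
tool_pos: [507.6, -275.2, 214.4]
tool_rot: [3.141, -0.0, 1.571]
contact_force: [0.0, -0.1, -5.3]
opening: 0.6
grasp_force: 74.0
```

View pics/w6.png

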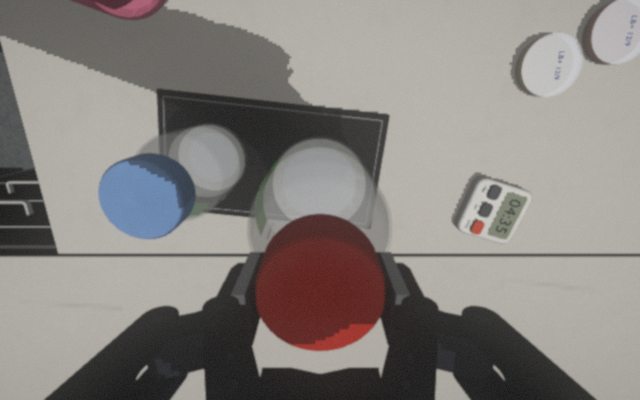

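```bash
python3 - <<'E'
from h import *
f,s=pickle.load(open("w6.pkl","rb"));c=cam(f,s)
print(plane(c,(320.5,282),245),s["tool_pos"],plane(c,(147,196),161))
E
```

```text
[ 507.20938652 -265.89497571] [ 507.61138091 -275.16239066  214.36645878] [ 399.13497632 -256.62014961]
```

```bash
python3 - <<'E'
from h import *
f,s=pickle.load(open("w6.pkl","rb"));c=cam(f,s)
for r in (214,350,282):print(r,plane(c,(320.5,r),245),plane(c,(320.5,r),237))
for u in (256,386):print(u,plane(c,(u,288),245))
for r in (138,184,228):print(r,plane(c,(320,r),62))
for y in(-266,-270,-276):print(y,proj(c,(507.4,y,62)),[proj(c,(507.4,y+d,62))[1].round() for d in(43,-43)],[proj(c,(507.4,y+d,245))[1].round() for d in(27,-27)])
x=f["image"][90:360,200:440];x=cv2.resize(x,None,fx=2.2,fy=2.2);cv2.imwrite("pics/w6c.png",x[:,:,::-1])
E
```

```text
214 [ 507.17464668 -237.52068615] [ 507.20403694 -240.4788794 ]
350 [ 507.24958153 -298.72485748] [ 507.28426981 -306.01029137]
282 [ 507.20938652 -265.89497571] [ 507.24123295 -270.85928025]
256 [ 481.79453245 -268.59054247]
386 [ 533.04247396 -268.60600917]
138 [ 507.3147938 -233.2750357]
184 [ 507.34674294 -275.53693547]
228 [ 507.38008657 -319.64343772]
-266 [320.06580581 173.96583666] [np.float64(126.0), np.float64(218.0)] [np.float64(218.0), np.float64(339.0)]
-270 [320.06226101 178.19804974] [np.float64(131.0), np.float64(222.0)] [np.float64(228.0), np.float64(347.0)]
-276 [320.05699746 184.48230588] [np.float64(138.0), np.float64(227.0)] [np.float64(243.0), np.float64(358.0)]
```

View pics/w6c.png

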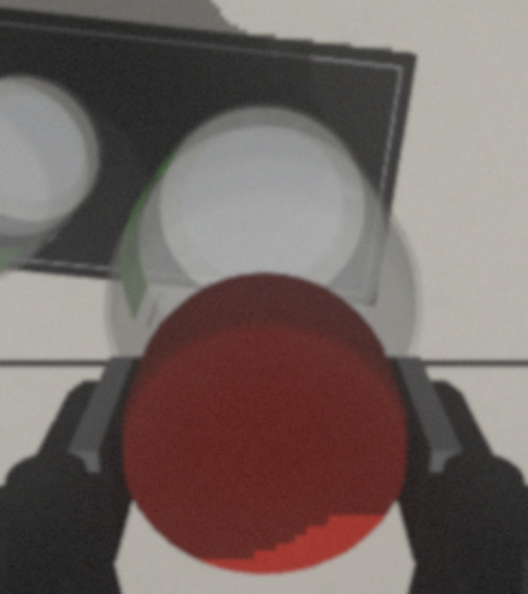

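```bash
python3 -m inch '[[0,0,0,16,0.5,0,0],[0,0,0,28,1,0,0],[0,0,0,31,1,0,0],[0,0,0,31,1,0,0],[0,0,0,31,1,0,0],[0,0,0,31,1,0,0],[0,0,0,31,1,0,0],[0,0,0,31,1,0,0],[0,0,0,31,1,0,0],[0,0,0,31,1,0,0],[0,0,0,26,1,0,0],[0,0,0,17,0.9,0,0],[0,0,0,0,0,15,0],[0,0,0,0,0,15,0],[0,0,0,0,0,8,0],[0,0,0,0,0,0,0],[0,0,0,0,0,0,0],[0,0,0,0,0,0,0]]'
```

```text
clock: 24.42
tool_pos: [519.2, 59.5, 176.8]
tool_rot: [3.141, -0.0, 1.57]
contact_force: [-0.2, 0.1, -4.2]
opening: 0.596
grasp_force: 74.1
```

```bash
python3 -m inch '[[0,0,0,0.5,0,6,0],[0,0,0,0,0,4,0],[0,0,0,0,0,2,0],[0,0,0,0,0,1,0],[0,0,0,0,0,0.5,0],[0,0,0,0,0,0,0],[0,0,0,0,0,0,0]]'
```

```text
clock: 25.0
tool_pos: [518.6, 60.3, 163.5]
tool_rot: [-3.141, 0.0, 1.571]
contact_force: [-1.6, -0.3, -0.6]
opening: 0.598
grasp_force: 74.8
```

```bash
python3 -m inch '[[0,0,0,0,0,0.8,0],[0,0,0,0,0,0,0],[0,0,0,0,0,0,1],[0,0,0,0,0,0,1],[0,0,0,0,0,0,1],[0,0,0,0,0,0,1],[0,0,0,0,0,-15,1],[0,0,0,0,0,-30,1],[0,0,0,0,0,-30,1],[0,0,0,-29,-11,0,1],[0,0,0,-29,-11,0,1],[0,0,0,-29,-11,0,1],[0,0,0,-29,-11,0,1],[0,0,0,-29,-11,0,1],[0,0,0,-29,-11,0,1],[0,0,0,-29,-11,0,1],[0,0,0,-29,-11,0,1],[0,0,0,-29,-11,0,1],[0,0,0,-29,-11,0,1],[0,0,0,-28,-11,0,1]]'
python3 -m inch '[[0,0,0,0,0,0,1],[0,0,0,0,0,0,1],[0,0,0,0,0,0,1]]'
```

```text
clock: 26.67
tool_pos: [397.5, -259.6, 237.6]
tool_rot: [3.14, 0.001, 1.571]
contact_force: [0.6, -0.1, -0.7]
opening: 1.003
grasp_force: 0.0
clock: 26.92
tool_pos: [398.5, -257.2, 237.3]
tool_rot: [3.141, -0.001, 1.571]
contact_force: [-0.2, 0.4, 0.5]
opening: 1.003
grasp_force: 0.0
```

```bash
python3 -m inch '[[0,0,0,0,-1.5,25,1],[0,0,0,0,0,30,1],[0,0,0,0,0,30,1],[0,0,0,0,0,17,1],[0,0,0,0,0,8,1],[0,0,0,0,0,0,1],[0,0,0,0,0,0,1],[0,0,0,0,0,0,0],[0,0,0,0,0,0,0],[0,0,0,0,0,0,0],[0,0,0,0,0,0,0],[0,0,0,0,0,0,0],[0,0,0,0,0,0,0],[0,0,0,0,0,0,0]]'
python3 -m inch '[[0,0,0,0,0,-8,0],[0,0,0,0,0,-16,0],[0,0,0,0,0,-18,0],[0,0,0,0,0,-18,0],[0,0,0,0,0,0,0],[0,0,0,0,0,0,0]]'
python3 - <<'E'
from plant import *
from h import *
s=observe();f=grab_frame("wrist");c=cam(f,s);print(s["tool_pos"])
for y in(-3,0,3):
    X=s["tool_pos"]+np.array([0,y,30.]);print(y,[proj(c,X+[0,d,0])[1].round() for d in(27,-27)])
b,l=blobs(f["image"],"blue",500)
print([(ce,st) for ce,st in b])
x=cv2.resize(f["image"][90:390,200:440],None,fx=2,fy=2);cv2.imwrite("pics/w7.png",x[:,:,::-1])
E
```

```text
clock: 28.08
tool_pos: [397.3, -258.6, 129.2]
tool_rot: [3.139, 0.002, 1.571]
contact_force: [-1.0, 1.4, 5.6]
opening: 0.597
grasp_force: 72.4
clock: 28.58
tool_pos: [396.8, -258.0, 187.8]
tool_rot: [3.14, 0.001, 1.571]
contact_force: [-0.5, 0.4, -4.9]
opening: 0.595
grasp_force: 74.2
[ 396.7807646  -257.99423687  187.80538964]
-3 [np.float64(247.0), np.float64(361.0)]
0 [np.float64(240.0), np.float64(355.0)]
3 [np.float64(233.0), np.float64(350.0)]
[(array([324.8, 307. ]), [257, 250, 127, 109, 8688])]
```

View pics/w7.png

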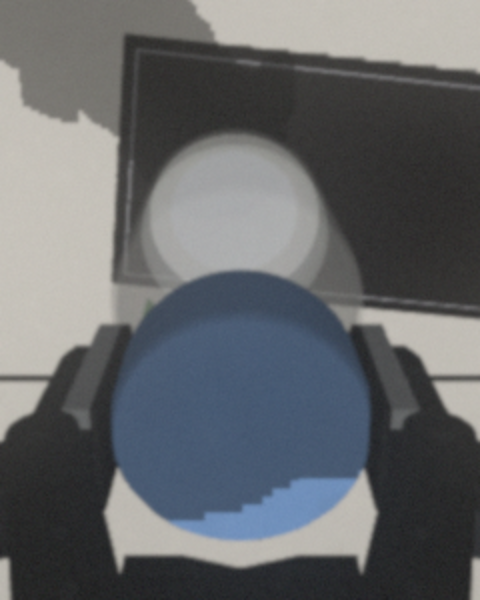

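```bash
python3 -m inch '[[0,0,0,12,7,0,0],[0,0,0,22,12,0,0],[0,0,0,27,15,0,0],[0,0,0,27,15,0,0],[0,0,0,27,15,0,0],[0,0,0,27,15,0,0],[0,0,0,27,15,0,0],[0,0,0,22,13,0,0],[0,0,0,16,9,0,0],[0,0,0,10,5,0,0],[0,0,0,0,0,0,0],[0,0,0,0,0,15,0],[0,0,0,0,0,15,0],[0,0,0,0,0,8,0],[0,0,0,0,0,0,0],[0,0,0,0,0,0,0],[0,0,0,0,0,0,0]]'
```

```text
clock: 30.05
tool_pos: [517.7, -41.5, 149.9]
tool_rot: [3.141, 0.0, 1.57]
contact_force: [0.0, 0.4, -4.0]
opening: 0.598
grasp_force: 74.1
```

```bash
python3 -m inch '[[0,0,0,0.7,0,6,0],[0,0,0,0,0,4,0],[0,0,0,0,0,2,0],[0,0,0,0,0,1,0],[0,0,0,0,0,0.7,0],[0,0,0,0,0,0,0],[0,0,0,0,0,0,0]]'
```

```text
clock: 30.63
tool_pos: [517.2, -40.0, 136.4]
tool_rot: [-3.141, 0.0, 1.571]
contact_force: [-3.4, 0.4, 4.0]
opening: 0.601
grasp_force: 75.2
```

```bash
python3 -m inch '[[0,0,0,0,0,0,1],[0,0,0,0,0,0,1],[0,0,0,0,0,0,1],[0,0,0,0,0,0,1],[0,0,0,0,0,0,1],[0,0,0,0,0,-15,1],[0,0,0,0,0,-30,1],[0,0,0,0,0,-40,1],[0,0,0,0,0,-40,1],[0,0,0,0,0,-40,1],[0,0,0,30,0,-40,1],[0,0,0,30,0,-40,1],[0,0,0,30,0,-20,1],[0,0,0,30,0,0,1],[0,0,0,30,0,0,1],[0,0,0,20,0,0,1],[0,0,0,0,0,0,1],[0,0,0,0,0,0,1],[0,0,0,0,0,0,1]]'
python3 - <<'E'
from plant import *
from h import *
s=observe();f=grab_frame("wrist");pickle.dump((f,s),open("w8.pkl","wb"));cv2.imwrite("pics/w8.png",cv2.resize(f["image"][0:330,200:520],None,fx=1.8,fy=1.8)[:,:,::-1])
c=cam(f,s)
for n,X in(("red cap",(518.7,61.2,194)),("blue cap",(518,-42.6,168)),("vial",(476.9,276.3,96)),("dot",(476.9,276.3,34))):print(n,((proj(c,X)-[200,0])*1.8).round(1))
E
```

```text
clock: 32.22
tool_pos: [517.8, 118.8, 387.1]
tool_rot: [3.141, 0.001, 1.57]
contact_force: [0.1, -0.3, -0.4]
opening: 1.001
grasp_force: 0.0
red cap [218. 404.]
blue cap [216.8 526.5]
vial [153.6  42.4]
dot [161.7  58.8]
```

View pics/w8.png

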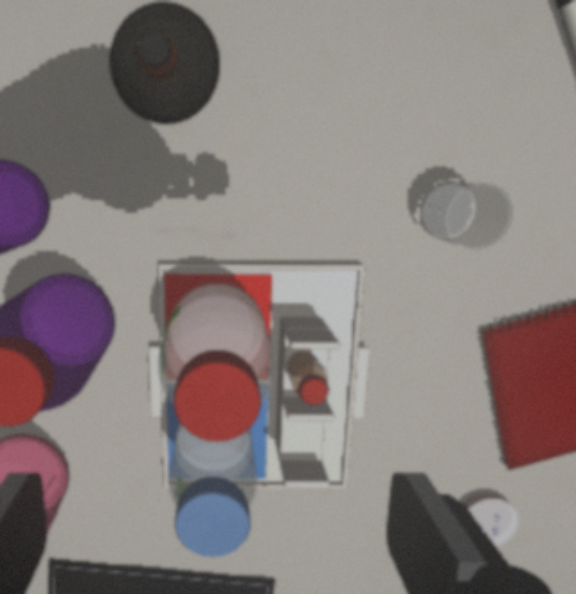

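In the final view, the red cap is at (217,401) against a predicted (218,404). The blue cap is at (212,524) against (217,526), and the vial is at (152,47) against (154,42). Everything is upright and within about 3 mm, and the gripper is clear.

```bash
python3 -c "from plant import finish_job;print(finish_job())"
```

```text
the job is handed in; nothing more can be done
None
```

The job is handed in at about 32 s: the black-capped vial stands on the stirrer and the bottles, which had started on each other's pads, are back on their own colours, all upright and within about 3 mm of centre by my last camera check.

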